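# Pack a circuit board carrier under the cantilever tray of a safe-service case

## Robot

A 7-joint arm with a two-finger parallel gripper is mounted at the origin on the work surface. World frame = base frame: x ahead of the robot, y to its left, z up, the work surface at z = 0. Lengths are in m, angles in rad, forces in N, time in s.
With the tool pointing down it reaches from about 0.4 to 0.875 m from the base axis. Payload 6.5 kg.
Tool frame: the origin (TCP) lies at the very end of the fingers, on their centre line; the grasp point (between the pads) lies 19 mm behind it; z points along the fingers, y is the line along which they close (so a half turn about z gives the same grasp; the last joint's range is limited). The gripper opens to 88 mm and grips with 3 to 60 N. Pads are 18 mm wide; open, the fingers measure 123 mm over their backs; the gripper's body (75 mm by 187 mm) begins 45 mm behind the grasp point.
Start: joints at [1.074, 0.536, -0.004, 1.538, 0.003, 1.067, -0.071], TCP at [0.271, -0.591, 0.239] pointing down, gripper open.
Joint ranges: [-2.7, 2.7], [-0.37, 2.16], [-1.27, 1.26], [0.24, 2.4], [-1.31, 4.45], [0.19, 1.91], [-2.76, 2.76]. Speed limits (rad/s): [2.39, 2.39, 3.14, 3.14, 3.14, 3.14, 3.14].

## Interface

Orientations are given as a unit quaternion [w, x, y, z].
In Python, from rig import read_state, optics, bot gives the robot as it stands. The module is installed in compiled form; this text tells all that it offers.
- The arm moves only by the tool play_rows, never from a script. Its arguments are lists of equal length, an entry for each row: "turn": the turn, a rotation vector about the tool's x, y, z in rad, a list of three; "offset": the shift along the tool's x, y, z in m, a list of three; "fingers": the opening, from 0 (shut) to 1 (fully open). In form: {"turn": [[wx, wy, wz], ...], "offset": [[tx, ty, tz], ...], "fingers": [fingers, ...]}. A call has 1 to 12 rows; each row is the pose to reach, as a shift and turn from the pose commanded when the call began, along the tool's axes at that moment; what a row does not reach only later rows make up. A row lasts 1/12 s, in which the tool goes at most 41.7 mm and 7.16 degrees, less where a joint would pass 70% of its speed; a pose out of reach is approached as far as the arm can. A call with a gripper value outside its range is refused whole. The fingers move at their own pace and stop on an object; the grip force is fixed at half the most. Time passes only in rows, so rows that repeat a pose let the fingers close. It gives the time, the measured TCP pose, the force, the opening and the grip force at its end, in the units of the state.
- read_state(): the state, without advancing time (a new reading comes with each control period).
- optics.capture(name): name is "side" or "top" or "wrist"; returns the picture (480x640x3 uint8, red, green, blue); there is no depth.
- optics.camera_params(name): a dict with "vertical_fov" (degrees; the focal length in pixels is half the picture's height over the tangent of half this angle, whatever the lens; pixels are square), "cx", "cy" (the principal point, pixels), "rvec" (rotation vector, rad) and "tvec" (3), from world to camera coordinates, as OpenCV has them. Camera axes: x right, y down, z forward; pixel columns grow to the right and rows downward; lengths in m; the calibration is good to about 2 mm. A picture is of the moment at which its call begins: read the wrist's pose just before it. camera_params takes no time and is no camera call; for the wrist camera it gives the pose at the moment of the call.
- bot.job_done(): hands the job in; it is judged then, once.
The state is a dict: "time_s": time; "q": joint angles; "joint_vel": joint speeds; "joint_torque": joint torques, N m; "ee_pos": TCP position; "ee_rot": TCP orientation; "wrist_force": force on the tool from outside, world axes, zero at the start; "moment": the same for the moment, N m; "grip_width": finger opening in m; "gripper_force": force on a finger pad.
Only numpy, scipy, OpenCV 4.12 (cv2) and the standard library are available. Lean on these libraries where they do the work, as an engineer would, in place of code of your own. Each camera call takes 0.05 s, during which the arm holds its last target. There are 200 camera calls.

## Task

Pack the circuit board carrier for the next safe service call: slide the clear dust guard all the way open and swing the case's cantilever top tray right up and over to its open rest, then take the carrier out of the dust bay and set it down (do not drop it) flat on the floor of the case's lower compartment, beside the bolt arm. Then bring the tray back fully down over it, with the rubber bumper still in the tray, and slide the guard fully shut. The bolt arm stays in the compartment and the heat sink in the bay; leave the other things on the bench where they are.

Things in the scene. Friction and masses are not known exactly. Their poses are not given: they have to be found in the camera images.
- case: Grey service case, fixed to the bench: open box 135 (x) x 180 (y) x 62 high, walls and floor 5 thick, so the lower compartment is 125 x 170 and 57 deep. Origin at the centre of its underside; its y axis is the way its top tray swings open (away from the dust bay), its x axis points away from the robot.
- case_floor (a point): Centre of the compartment's floor, axes as the case. With the tray open the whole compartment is clear from above; the open tray then starts 88 beyond this centre towards +y of the case, 64 to 104 above the bench. The bolt arm lies in the compartment's +y part.
- tray_link (a joint): Swing of the tray, rad: 0 = down on the case, 2.09 = open rest. It hangs on parallel bars 100 long and stays level. At value q tray and fin have moved 100*(cos 30deg - cos(30deg+q)) mm along the case's +y and 100*(sin(30deg+q) - sin 30deg) mm up: 173 along y in all, rising 50 in mid swing. Pin friction holds it wherever left; a sideways push of 5 to 10 N on the fin moves it.
- tray_grip (a point): Middle of the top edge of the tray's handle fin; moves with the tray, axes as the case. The fin is an upright grey plate across the tray's middle, 60 long (x) x 10 thick (y), its top 135 above the bench with the tray down and 31 above the tray's rim; it can be pushed sideways on either face. Tray: 135 x 170, 40 high, underside 64 above the bench when down or fully open.
- bay: Black dust bay, fixed to the bench: open box 150 (x) x 160 (y) x 56 high, walls and floor 5 thick; along its x sides two aluminium rails, tops 64 above the bench, run on to 240 from its centre on the -y side. Origin at the centre of its underside; -y is the way its guard opens, its x axis points away from the robot.
- bay_floor (a point): Centre of the bay's inner floor, 5 above the bench, axes as the bay. The carrier and the heat sink lie on this floor side by side along y, either one on either side.
- guard (a joint): Slide of the clear guard panel (152 x 164, 4 thick, top face 62 above the bench) over the bay, m: 0 = shut, 0.155 = fully open, towards -y of the bay. It may start up to 20 mm open. Friction of about 1.5 N.
- guard_grip (a point): Middle of the top edge of the guard's black fin, moving with the guard; axes as the bay. The fin stands in the middle of the guard, 60 long (x of the bay) x 10 thick (y), 28 high, its top 90 above the bench.
- carrier: Grey plastic circuit board carrier, the thing to pack, about 0.08 to 0.15 kg: base plate 80 (x) x 52 (y) x 12 high with green boards on it and an upright grip rib across its middle, 12 thick (x), 40 long (y), top 45 above its underside. Origin at the centre of its underside. Grasp the rib from above with the fingers closing along the carrier's x.
- heat_sink: Finned aluminium heat sink 44 x 44 x 24 beside the carrier in the bay; origin at the centre of its underside. It stays in the bay.
- bumper: Red rubber bumper, 32 diameter, 15 high, loose in the half of the tray on the -y side of the fin; origin at the centre of its underside, on the tray's floor (4 thick). It stays in the tray.
- bolt_arm: Matte dark steel bolt throw arm, 92 x 24 x 12, lying on the compartment's floor along the case's x in its +y part; origin at the centre of its underside. It stays in the compartment.
- spare_sink: Second heat sink, same size, standing on the bench beyond the case and bay; leave it there.
- screwdriver: Screwdriver 200 long lying on the bench beyond the case and bay; leave it there.
- spare_bumper: Dark rubber bumper 32 diameter, 15 high, on the bench beyond the case and bay; leave it there.
- screw_jar: Small glass jar, 48 diameter, 55 high, on the bench beyond the case and bay; leave it there.

How it is judged:
By the outcome, as a careful person would: the job done as asked, in the order asked, and still so for the second after the job is handed in, with the robot touching nothing.
It also fails if it takes over 72 s, if anything falls off the work surface, if the arm or the gripper's body presses on something with over 40 N, if the wrist force passes 120 N, or if a joint passes its speed limit or range.

## Working session

There is one attempt and no reset: what is moved stays moved. The work goes in short steps, Python scripts to look and compute and a tool call to move; the robot and the scene stay as the last step left them, time stands still between calls to the robot, and variables do not carry over. Pictures are saved under pics/ and viewed, at most 11 in all, crops included, and the job is handed in when it is done.

Besides the shell and the picture viewer there is one more tool, called after "Call:" as a command line: name --argument value ..., lists and objects as JSON in quotes. play_rows: Moves the arm, as the interface text tells. Its arguments: {"type":"object","properties":{"turn":{"type":"array","items":{"type":"array","items":{"type":"number"}}},"offset":{"type":"array","items":{"type":"array","items":{"type":"number"}}},"fingers":{"type":"array","items":{"type":"number"}}},"required":["turn","offset","fingers"]}

```bash
mkdir -p pics
cat > h.py <<'E'
import numpy as np, cv2
from rig import read_state, optics, bot
def snap(n,f):
    p=optics.camera_params(n); im=optics.capture(n); cv2.imwrite('pics/'+f,im[:,:,::-1]); return im,p
def K(p):
    f=240/np.tan(np.radians(p['vertical_fov'])/2); return np.array([[f,0,p['cx']],[0,f,p['cy']],[0,0,1.]])
def proj(p,X): return cv2.projectPoints(np.float64(X).reshape(-1,3),np.float64(p['rvec']),np.float64(p['tvec']),K(p),None)[0][:,0]
def back(p,uv,z):
    R=cv2.Rodrigues(np.float64(p['rvec']))[0]; t=np.float64(p['tvec']).ravel(); C=-R.T@t
    uv=np.float64(uv).reshape(-1,2); d=(np.linalg.inv(K(p))@np.c_[uv,np.ones(len(uv))].T).T@R
    return C+d*((z-C[2])/d[:,2])[:,None]
E
python3 - <<'E'
from h import *
s=read_state(); print({k:np.round(v,3).tolist() for k,v in s.items()})
for n in('top','side'):
    im,p=snap(n,n+'0.png'); print(n,{k:np.round(v,4).tolist() for k,v in p.items()})
E
```

```text
{'time_s': 0.0, 'q': [1.074, 0.537, -0.004, 1.539, 0.003, 1.067, -0.071], 'joint_vel': [-0.001, -0.001, 0.0, 0.0, -0.001, 0.0, 0.001], 'joint_torque': [0.0, -57.098, 0.991, -25.16, -0.056, 0.018, 0.0], 'ee_pos': [0.271, -0.59, 0.238], 'ee_rot': [-0.001, 0.977, 0.214, -0.0], 'wrist_force': [-0.563, 0.087, -0.216], 'moment': [-0.032, 0.069, 0.004], 'gripper_force': 0.0, 'grip_width': 0.088}
top {'vertical_fov': 54.4624, 'cx': 317.2081, 'cy': 234.8374, 'rvec': [2.1377, -2.1653, 0.1276], 'tvec': [0.0543, 0.6407, 0.7258]}
side {'vertical_fov': 43.0126, 'cx': 315.0352, 'cy': 233.0991, 'rvec': [0.1013, -2.706, 1.568], 'tvec': [0.6184, 0.0951, 1.1745]}
```

View pics/top0.png

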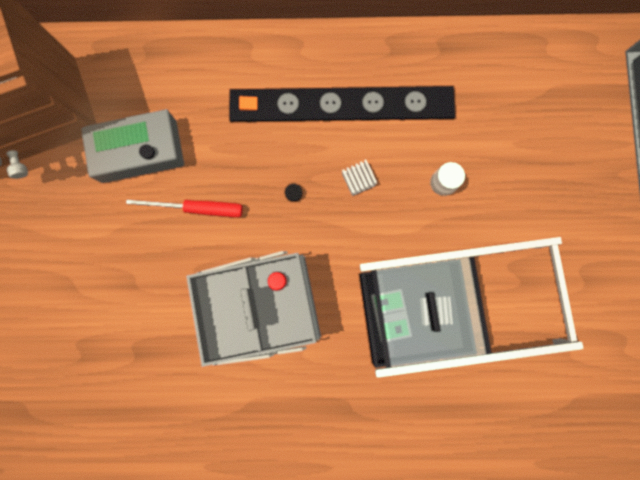

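View pics/side0.png

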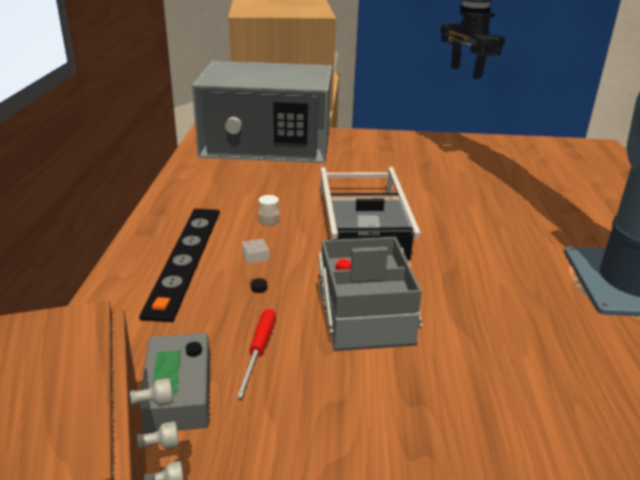

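The top view shows the case (tray rim corners about (190,276), (304,254), (319,342), (204,366)) and the bay to its right (rail outline about (362,267), (560,240), (581,346), (378,374)). The carrier is on the bay's left side near (395,315), and the guard fin is at (433,312). I'll fit poses and check them with an overlay.

```bash
cat >> h.py <<'E'
def T(x,y,a,P):
    P=np.float64(P).reshape(-1,3); c,s=np.cos(a),np.sin(a)
    return np.c_[x+c*P[:,0]-s*P[:,1], y+s*P[:,0]+c*P[:,1], P[:,2]]
def box(cx,cy,lx,ly,z): return [[cx+i*lx/2,cy+j*ly/2,z] for i,j in((1,1),(1,-1),(-1,-1),(-1,1))]
def fit(p,uv,z):
    W=back(p,uv,z); return W
E
python3 - <<'E'
from h import *
p=optics.camera_params('top'); im=cv2.imread('pics/top0.png')
# tray rim corners, order (+x+y),(+x-y),(-x-y),(-x+y)
W=back(p,[(190,276),(304,254),(319,342),(204,366)],.104)
print(np.round(W,4), [round(np.linalg.norm(W[i]-W[(i+1)%4]),4) for i in range(4)])
B=back(p,[(362,267),(560,240),(581,346),(378,374)],.064)
print(np.round(B,4), [round(np.linalg.norm(B[i]-B[(i+1)%4]),4) for i in range(4)])
from scipy.optimize import least_squares
def go(uv,P,x0):
    f=lambda v:(proj(p,T(*v,P))-uv).ravel()
    r=least_squares(f,x0); print(np.round(r.x,4),np.round(r.fun,1)); return r.x
c=go(np.float64([(190,276),(304,254),(319,342),(204,366)]),box(0,0,.135,.170,.104),[*W[:,:2].mean(0),0.])
# bay: rails x extents unknown ~.158, y from +.08 to -.24
b=go(np.float64([(362,267),(560,240),(581,346),(378,374)]),box(0,-.08,.155,.32,.064),[*B[:,:2].mean(0),0.])
big=cv2.resize(im[225:390,175:595],None,fx=1.9,fy=1.9,interpolation=cv2.INTER_CUBIC)
def dr(x,P,col):
    q=(proj(p,T(*x,P))-[175,225]+.5)*1.9
    cv2.polylines(big,[np.int32(np.round(q*8))],True,col,1,cv2.LINE_AA,3)
dr(c,box(0,0,.135,.17,.104),(0,255,255)); dr(c,box(0,0,.06,.01,.135),(0,0,255)); dr(c,box(0,0,.135,.18,.0),(255,0,0))
dr(b,box(0,0,.15,.16,.056),(0,255,255)); dr(b,box(0,-.08,.155,.32,.064),(0,0,255)); dr(b,box(0,0,.06,.01,.09),(255,0,255));dr(b,box(0,0,.152,.164,.062),(0,255,0))
cv2.imwrite('pics/ov1.png',big)
E
```

```text
[[0.5738 0.2366 0.104 ]
 [0.6045 0.0658 0.104 ]
 [0.4749 0.0449 0.104 ]
 [0.4425 0.2131 0.104 ]] [np.float64(0.1735), np.float64(0.1313), np.float64(0.1713), np.float64(0.1333)]
[[ 0.5862 -0.0242  0.064 ]
 [ 0.6249 -0.3387  0.064 ]
 [ 0.4604 -0.3581  0.064 ]
 [ 0.4219 -0.0447  0.064 ]] [np.float64(0.3169), np.float64(0.1657), np.float64(0.3157), np.float64(0.1656)]
[0.524  0.1401 0.1787] [ 0.5 -1.  -1.8 -0.6  0.3  1.6  0.9  0. ]
[ 0.5133 -0.1121  0.1229] [-0.6  3.7  1.6  3.3  0.8 -3.6 -1.8 -3.1]
```

View pics/ov1.png

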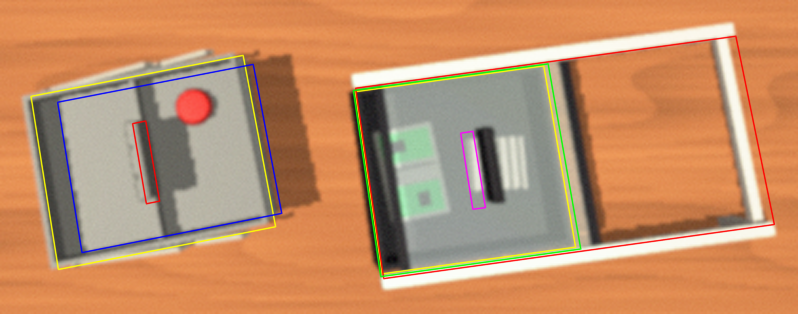

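The overlay agrees to within a few mm. The bay is at (0.513,-0.112) with yaw 0.123, the guard is open about 14 mm, and the case is at (0.524,0.140) with yaw 0.179. Next I'll move above the bay for a close look.

```bash
cat >> h.py <<'E'
from scipy.spatial.transform import Rotation as Ro
def rel(*targets):
    """targets (x,y,z,a): a = heading of tool x; prints turn/offset from present pose"""
    s=read_state(); w,*v=s['ee_rot']; R=Ro.from_quat([*v,w]); p0=np.array(s['ee_pos'])
    print('t',round(s['time_s'],2),'pos',np.round(p0,4),'a',np.round(np.arctan2(*R.as_matrix()[[1,0],0]),4),'F',np.round(s['wrist_force'],1),'grip',np.round(s['grip_width'],4))
    for x,y,z,a in targets:
        Rt=Ro.from_euler('z',a)*Ro.from_euler('x',np.pi)
        print('turn',np.round((R.inv()*Rt).as_rotvec(),3).tolist(),'offset',np.round(R.inv().apply(np.array([x,y,z])-p0),4).tolist())
E
python3 -c "
from h import *
rel((.50,-.10,.30,.123))"
```

```text
t 0.1 pos [ 0.2712 -0.5901  0.2379] a 0.4308 F [-0.7  0.4  0.1] grip 0.0881
turn [-0.002, 0.0, 0.308] offset [0.4126, -0.3499, -0.0616]
```

Call:
play_rows --turn '[[0,0,0.1],[0,0,0.2],[0,0,0.308],[0,0,0.308],[0,0,0.308],[0,0,0.308],[0,0,0.308],[0,0,0.308],[0,0,0.308],[0,0,0.308],[0,0,0.308],[0,0,0.308]]' --offset '[[0.03,-0.03,-0.04],[0.06,-0.05,-0.06],[0.41,-0.35,-0.062],[0.41,-0.35,-0.062],[0.41,-0.35,-0.062],[0.41,-0.35,-0.062],[0.41,-0.35,-0.062],[0.41,-0.35,-0.062],[0.41,-0.35,-0.062],[0.41,-0.35,-0.062],[0.41,-0.35,-0.062],[0.41,-0.35,-0.062]]' --fingers '[1,1,1,1,1,1,1,1,1,1,1,1]'

```text
time_s: 1.1
ee_pos: [0.4738, -0.1516, 0.2994]
ee_rot: [0.0, 0.998, 0.061, -0.0]
wrist_force: [1.1, -1.2, 0.2]
grip_width: 0.088
gripper_force: 0.0
```

Run:
```python
from h import *
im,p=snap('wrist','w1.png'); rel((.515,-.126,.15,.123))
b=(.5133,-.1121,.1229);c=(.524,.1401,.1787)
R=cv2.Rodrigues(np.float64(p['rvec']))[0]; print('cam',-R.T@np.float64(p['tvec']).ravel(),p['vertical_fov'])
im=im[:,:,::-1].copy()
for x,P,col in((b,box(0,0,.15,.16,.056),(0,255,255)),(b,box(0,-.08,.155,.32,.064),(0,0,255)),(b,box(0,-.014,.06,.01,.09),(255,0,255)),(c,box(0,0,.135,.17,.104),(0,255,255)),(c,box(0,0,.06,.01,.135),(0,0,255))):
    cv2.polylines(im,[np.int32(np.round(proj(p,T(*x,P))*8))],True,col,1,cv2.LINE_AA,3)
cv2.imwrite('pics/w1o.png',im)
```

```text
t 1.15 pos [ 0.4776 -0.1423  0.2997] a 0.1336 F [2.3 6.7 1.8] grip 0.088
turn [-0.004, -0.003, 0.011] offset [0.0387, -0.0105, 0.1499]
cam [ 0.53886067 -0.14420463  0.44616689] 71.34732630156711
```

View pics/w1o.png

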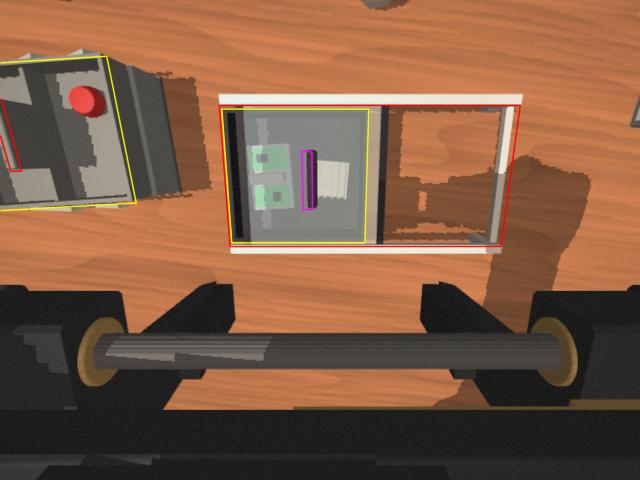

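The overlay matches the image, with the fin at (309,180) in the wrist view. I'll hover over the fin, descend and settle.

Call:
play_rows --turn '[[0,0,0.01],[0,0,0.01],[0,0,0.01],[0,0,0.01],[0,0,0.01],[0,0,0.01],[0,0,0.01],[0,0,0.01]]' --offset '[[0.01,-0.003,0.035],[0.02,-0.006,0.07],[0.03,-0.01,0.11],[0.039,-0.01,0.14],[0.039,-0.01,0.15],[0.039,-0.01,0.15],[0.039,-0.01,0.15],[0.039,-0.01,0.15]]' --fingers '[1,1,1,1,1,1,1,1]'

```text
time_s: 1.82
ee_pos: [0.5119, -0.1396, 0.1513]
ee_rot: [0.001, 0.998, 0.056, 0.001]
wrist_force: [0.4, -0.9, 0.9]
grip_width: 0.0879
gripper_force: 0.0
```

```bash
python3 -c "
from h import *
rel((.515,-.126,.072,.123))"
```

```text
t 1.82 pos [ 0.5119 -0.1396  0.1513] a 0.112 F [ 0.4 -0.9  0.9] grip 0.0879
turn [0.001, -0.002, -0.011] offset [0.0044, -0.0133, 0.0793]
```

Call:
play_rows --turn '[[0,0,-0.011],[0,0,-0.011],[0,0,-0.011],[0,0,-0.011],[0,0,-0.011],[0,0,-0.011],[0,0,-0.011],[0,0,-0.011],[0,0,-0.011],[0,0,-0.011]]' --offset '[[0.002,-0.007,0.02],[0.004,-0.013,0.045],[0.004,-0.013,0.07],[0.004,-0.013,0.079],[0.004,-0.013,0.079],[0.004,-0.013,0.079],[0.004,-0.013,0.079],[0.004,-0.013,0.079],[0.004,-0.013,0.079],[0.004,-0.013,0.079]]' --fingers '[1,1,1,1,1,0,0,0,0,0]'

```text
time_s: 2.65
ee_pos: [0.5142, -0.1257, 0.0712]
ee_rot: [0.0, 0.998, 0.062, 0.001]
wrist_force: [-0.7, 0.1, -0.2]
grip_width: 0.0572
gripper_force: 0.0
```

```bash
python3 -c "
from h import *
b=(.5133,-.1121,.1229)
t=[(*T(*b,[0,y,.072])[0],.123) for y in(-.155,-.16,-.03)]
rel(*t)"
```

```text
t 2.65 pos [ 0.5142 -0.1257  0.0712] a 0.1236 F [-0.7  0.1 -0.2] grip 0.0572
turn [0.001, -0.001, 0.001] offset [0.0007, 0.1414, -0.0007]
turn [0.001, -0.001, 0.001] offset [0.0007, 0.1464, -0.0007]
turn [0.001, -0.001, 0.001] offset [0.0008, 0.0164, -0.0007]
```

Call:
play_rows --turn '[[0,0,0],[0,0,0],[0,0,0],[0,0,0],[0,0,0],[0,0,0],[0,0,0],[0,0,0]]' --offset '[[0,0,0],[0,0,0],[0,0,0],[0,0,0],[0,0,0],[0,0,0],[0,0,0],[0,0,0]]' --fingers '[0,0,0,0,0,0,0,0]'

```text
time_s: 3.32
ee_pos: [0.5137, -0.1259, 0.0704]
ee_rot: [0.0, 0.998, 0.062, 0.0]
wrist_force: [0.5, -1.4, -1.3]
grip_width: 0.0098
gripper_force: 30.0
```

Call:
play_rows --turn '[[0,0,0],[0,0,0],[0,0,0],[0,0,0],[0,0,0],[0,0,0],[0,0,0],[0,0,0],[0,0,0],[0,0,0]]' --offset '[[0,0.01,0],[0,0.03,0],[0,0.05,0],[0,0.07,0],[0,0.09,0],[0,0.11,0],[0,0.13,0],[0,0.14,0],[0,0.145,0],[0,0.147,0]]' --fingers '[0,0,0,0,0,0,0,0,0,0]'

```text
time_s: 4.15
ee_pos: [0.531, -0.2661, 0.0703]
ee_rot: [-0.004, 0.998, 0.063, -0.002]
wrist_force: [-6.2, 17.4, 13.5]
grip_width: 0.01
gripper_force: 30.1
```

```bash
python3 -c "
from h import *
rel()"
```

```text
t 4.15 pos [ 0.531  -0.2661  0.0703] a 0.1259 F [-6.2 17.4 13.5] grip 0.01
```

The guard travelled 141 mm to its hard stop with 17 N on the wrist, so it is fully open. I'll release it, lift, and look down at the bay and tray.

Call:
play_rows --turn '[[0,0,0],[0,0,0],[0,0,0],[0,0,0],[0,0,0],[0,0,0],[0,0,0],[0,0,0],[0,0,-0.056],[0,0,-0.056],[0,0,-0.056],[0,0,-0.056]]' --offset '[[0,-0.003,0],[0,-0.004,0],[0,-0.004,0],[0,-0.004,0],[0,-0.004,-0.03],[0,-0.005,-0.07],[0,-0.03,-0.1],[0,-0.07,-0.13],[0,-0.11,-0.15],[0,-0.15,-0.17],[0,-0.18,-0.18],[0,-0.18,-0.18]]' --fingers '[1,1,1,1,1,1,1,1,1,1,1,1]'

```text
time_s: 5.15
ee_pos: [0.5107, -0.0855, 0.2536]
ee_rot: [-0.001, 0.996, 0.094, 0.003]
wrist_force: [0.9, 1.2, -0.0]
grip_width: 0.0871
gripper_force: 0.0
```

Run:
```python
from h import *
im,p=snap('wrist','w2.png'); rel((.524,.14,.19,.179))
t,pt=snap('top','t2.png')
b=(.5133,-.1121,.1229);c=(.524,.1401,.1787)
def ov(im,p,f):
  im=im[:,:,::-1].copy()
  for x,P,col in((b,box(0,0,.15,.16,.056),(0,255,255)),(b,box(0,0,.14,.15,.005),(255,255,0)),(b,box(0,-.155,.06,.01,.09),(255,0,255)),(c,box(0,0,.135,.17,.104),(0,255,255)),(c,box(0,0,.06,.01,.135),(0,0,255))):
    cv2.polylines(im,[np.int32(np.round(proj(p,T(*x,P))*8))],True,col,1,cv2.LINE_AA,3)
  return im
a=ov(im,p,0)[:320]; d=cv2.resize(ov(t,pt,0)[235:385,180:500],(640,300))
cv2.imwrite('pics/o2.png',np.vstack([a,d])[:600])
```

```text
t 5.2 pos [ 0.5106 -0.0882  0.2526] a 0.1868 F [ 0.   0.3 -0.1] grip 0.0877
turn [-0.0, -0.004, 0.008] offset [0.0553, -0.2217, 0.0629]
```

View pics/o2.png

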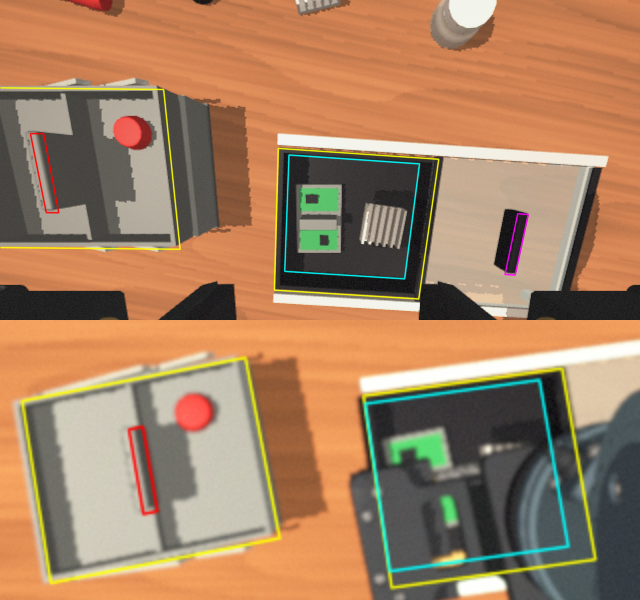

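The bay is open, with the carrier on its +y side (rib at about (319,225) in the crop) and the heat sink at (383,226). The tray fin matches the model. Next is the tray fin grasp.

Call:
play_rows --turn '[[0,0,0.008],[0,0,0.008],[0,0,0.008],[0,0,0.008],[0,0,0.008],[0,0,0.008],[0,0,0.008],[0,0,0.008],[0,0,0.008],[0,0,0.008]]' --offset '[[0.008,-0.03,0.01],[0.016,-0.065,0.02],[0.024,-0.1,0.035],[0.034,-0.135,0.05],[0.042,-0.17,0.063],[0.051,-0.205,0.063],[0.055,-0.222,0.063],[0.055,-0.222,0.063],[0.055,-0.222,0.063],[0.055,-0.222,0.063]]' --fingers '[0.6,0.6,0.6,0.6,0.6,0.6,0.6,0.6,0.6,0.6]'

```text
time_s: 6.08
ee_pos: [0.5244, 0.1326, 0.1867]
ee_rot: [0.001, 0.996, 0.084, -0.001]
wrist_force: [-0.3, 0.1, -0.6]
grip_width: 0.0532
gripper_force: 0.0
```

Run:
```python
from h import *
rel((.524,.14,.115,.179))
```

```text
t 6.08 pos [0.5244 0.1326 0.1867] a 0.1686 F [-0.3  0.1 -0.6] grip 0.0532
turn [0.002, 0.001, -0.01] offset [0.0009, -0.0075, 0.0717]
```

Call:
play_rows --turn '[[0,0,-0.01],[0,0,-0.01],[0,0,-0.01],[0,0,-0.01],[0,0,-0.01],[0,0,-0.01],[0,0,-0.01],[0,0,-0.01],[0,0,-0.01],[0,0,-0.01],[0,0,-0.01],[0,0,-0.01]]' --offset '[[0.001,-0.007,0.01],[0.001,-0.007,0.035],[0.001,-0.007,0.06],[0.001,-0.007,0.072],[0.001,-0.007,0.072],[0.001,-0.007,0.072],[0.001,-0.007,0.072],[0.001,-0.007,0.072],[0.001,-0.007,0.072],[0.001,-0.007,0.072],[0.001,-0.007,0.072],[0.001,-0.007,0.072]]' --fingers '[0.6,0.6,0.6,0.6,0,0,0,0,0,0,0,0]'

```text
time_s: 7.08
ee_pos: [0.524, 0.145, 0.1162]
ee_rot: [-0.001, 0.996, 0.092, 0.001]
wrist_force: [-1.8, 4.4, 1.4]
grip_width: 0.01
gripper_force: 30.0
```

Run:
```python
from h import *
s=read_state();p=s['ee_pos']
a=.179
q=np.linspace(0,2.094,25)
d=.1*(np.cos(np.pi/6)-np.cos(np.pi/6+q)); h=.1*(np.sin(np.pi/6+q)-.5)
rel()
# tool y is along case -y; tool z down
print(np.round(np.c_[-d,-h],4)[1:].tolist())
rel((p[0]-np.sin(a)*.173,p[1]+np.cos(a)*.173,p[2],a))
```

```text
t 7.08 pos [0.524  0.145  0.1162] a 0.1837 F [-1.8  4.4  1.4] grip 0.01
[[-0.0047, -0.0074], [-0.01, -0.0143], [-0.0159, -0.0207], [-0.0223, -0.0266], [-0.0292, -0.0319], [-0.0366, -0.0366], [-0.0443, -0.0406], [-0.0524, -0.044], [-0.0607, -0.0466], [-0.0692, -0.0485], [-0.0779, -0.0496], [-0.0866, -0.05], [-0.0953, -0.0496], [-0.1039, -0.0485], [-0.1125, -0.0466], [-0.1208, -0.044], [-0.1288, -0.0406], [-0.1366, -0.0366], [-0.1439, -0.0319], [-0.1509, -0.0266], [-0.1573, -0.0207], [-0.1632, -0.0143], [-0.1685, -0.0074], [-0.1732, -0.0]]
t 7.08 pos [0.524  0.145  0.1162] a 0.1837 F [-1.8  4.4  1.4] grip 0.01
turn [-0.003, -0.002, 0.005] offset [0.0008, -0.173, 0.0004]
```

Grasped the fin; it sits about 4 mm further +y than estimated. Now I'll swing along the arc.

Call:
play_rows --turn '[[0,0,0],[0,0,0],[0,0,0],[0,0,0],[0,0,0],[0,0,0],[0,0,0],[0,0,0],[0,0,0],[0,0,0],[0,0,0],[0,0,0]]' --offset '[[0,-0.007,-0.0074],[0,-0.014,-0.0143],[0,-0.02,-0.0207],[0,-0.026,-0.0266],[0,-0.033,-0.0319],[0,-0.041,-0.0366],[0,-0.048,-0.0406],[0,-0.056,-0.044],[0,-0.065,-0.0466],[0,-0.073,-0.0485],[0,-0.082,-0.0496],[0,-0.091,-0.05]]' --fingers '[0,0,0,0,0,0,0,0,0,0,0,0]'

```text
time_s: 8.08
ee_pos: [0.5069, 0.2332, 0.1662]
ee_rot: [-0.0, 0.996, 0.091, 0.0]
wrist_force: [-0.7, -2.7, 2.5]
grip_width: 0.0102
gripper_force: 30.0
```

Run:
```python
from h import *
a=.179;y0=np.array([.524,.145])
t=[(y0[0]-np.sin(a)*d,y0[1]+np.cos(a)*d,.116+h,a) for d,h in((.0866,.05),(.1288,.0406),(.1732,0))]
rel(*t)
```

```text
t 8.08 pos [0.5069 0.2332 0.1662] a 0.1821 F [-0.7 -2.7  2.5] grip 0.0102
turn [-0.0, -0.0, 0.003] offset [0.0011, 0.0032, 0.0002]
turn [-0.0, -0.0, 0.003] offset [0.0012, -0.039, 0.0096]
turn [-0.0, -0.0, 0.003] offset [0.0013, -0.0834, 0.0502]
```

Call:
play_rows --turn '[[0,0,0],[0,0,0],[0,0,0],[0,0,0],[0,0,0],[0,0,0],[0,0,0],[0,0,0],[0,0,0],[0,0,0],[0,0,0],[0,0,0]]' --offset '[[0,-0.008,0.0004],[0,-0.016,0.0015],[0,-0.025,0.0034],[0,-0.033,0.006],[0,-0.041,0.0094],[0,-0.048,0.0134],[0,-0.056,0.0181],[0,-0.063,0.0234],[0,-0.069,0.0293],[0,-0.075,0.0357],[0,-0.08,0.0426],[0,-0.085,0.051]]' --fingers '[0,0,0,0,0,0,0,0,0,0,0,0]'

```text
time_s: 9.08
ee_pos: [0.4915, 0.3163, 0.1141]
ee_rot: [0.0, 0.996, 0.091, -0.0]
wrist_force: [-3.0, -17.6, 46.8]
grip_width: 0.0101
gripper_force: 30.1
```

Call:
play_rows --turn '[[0,0,0],[0,0,0],[0,0,0],[0,0,0]]' --offset '[[0,-0.001,0.003],[0,-0.001,0.004],[0,-0.001,0.005],[0,-0.001,0.005]]' --fingers '[0,0,0,0]'

```text
time_s: 9.42
ee_pos: [0.4929, 0.3161, 0.1131]
ee_rot: [0.001, 0.996, 0.09, 0.001]
wrist_force: [-12.5, -10.1, 41.3]
grip_width: 0.0097
gripper_force: 30.0
```

Run:
```python
from h import *
a=.179
rel()
p=read_state()['ee_pos']; d=np.array(p[:2])-[.524,.145]; print('along y',-np.sin(a)*d[0]+np.cos(a)*d[1],'x',np.cos(a)*d[0]+np.sin(a)*d[1])
im,pp=snap('top','t3.png')
rel((.50,-.06,.25,.11),(.50,-.06,.25,.123+np.pi/2),(.50,-.06,.25,.123-np.pi/2)); print(np.round(read_state()['q'],2))
```

```text
t 9.42 pos [0.4929 0.3161 0.1131] a 0.1805 F [-12.5 -10.1  41.3] grip 0.0097
along y 0.1739424086067061 x -9.418118596974528e-05
t 9.47 pos [0.4929 0.3162 0.1131] a 0.1805 F [-12.3 -10.2  41.1] grip 0.0097
turn [0.002, -0.002, 0.071] offset [-0.0603, 0.3716, -0.1362]
turn [0.003, -0.0, -1.513] offset [-0.0603, 0.3716, -0.1362]
turn [-0.0, -0.003, 1.628] offset [-0.0603, 0.3716, -0.1362]
[-0.42  0.61 -0.31  1.79  0.26  0.78 -2.25]
```

The tray is at its open rest after 174 mm of travel. I'll relax, release, lift, and go to the carrier while rotating the wrist 90°.

Call:
play_rows --turn '[[0,0,0],[0,0,0],[0,0,0],[0,0,0],[0,0,0],[0,0,0],[0,0,0],[0,0,-0.12],[0,0,-0.24],[0,0,-0.36],[0,0,-0.48],[0,0,-0.6]]' --offset '[[0,0,-0.003],[0,0,-0.006],[0,0,-0.006],[0,0,-0.006],[0,0,-0.006],[0,0,-0.03],[0,0,-0.065],[0,0.01,-0.1],[-0.005,0.04,-0.13],[-0.01,0.07,-0.137],[-0.015,0.1,-0.137],[-0.02,0.14,-0.137]]' --fingers '[0.5,0.5,0.5,0.5,0.5,0.5,0.5,0.5,0.5,0.5,0.5,0.5]'

```text
time_s: 10.47
ee_pos: [0.4974, 0.1773, 0.2471]
ee_rot: [-0.0, 0.924, 0.383, 0.001]
wrist_force: [-0.4, -0.5, 0.5]
grip_width: 0.044
gripper_force: 0.0
```

Run:
```python
from h import *
rel((.50,-.07,.25,.123+np.pi/2))
```

```text
t 10.47 pos [0.4974 0.1773 0.2471] a 0.786 F [-0.4 -0.5  0.5] grip 0.044
turn [0.001, -0.002, -0.908] offset [-0.1731, 0.1766, -0.0033]
```

Call:
play_rows --turn '[[0,0,-0.12],[0,0,-0.24],[0,0,-0.36],[0,0,-0.48],[0,0,-0.6],[0,0,-0.72],[0,0,-0.84],[0,0,-0.908],[0,0,-0.908],[0,0,-0.908],[0,0,-0.908]]' --offset '[[-0.022,0.022,0],[-0.044,0.045,0],[-0.066,0.067,0],[-0.088,0.09,0],[-0.11,0.113,0],[-0.132,0.135,0],[-0.154,0.157,0],[-0.175,0.178,0],[-0.175,0.178,0],[-0.175,0.178,0],[-0.175,0.178,0]]' --fingers '[0.5,0.5,0.5,0.5,0.5,0.5,0.5,0.5,0.5,0.5,0.5]'

```text
time_s: 11.38
ee_pos: [0.4975, -0.072, 0.2462]
ee_rot: [-0.0, 0.666, 0.746, 0.0]
wrist_force: [0.2, -0.0, -0.2]
grip_width: 0.0442
gripper_force: 0.0
```

Run:
```python
from h import *
im,p=snap('wrist','w4.png'); rel((.50,-.07,.25,.123+np.pi/2))
import json; json.dump({k:np.array(v).tolist() for k,v in p.items()},open('w4.json','w'))
t=cv2.imread('pics/t3.png')[225:345,80:400]
cv2.imwrite('pics/o4.png',np.vstack([im[:340,:,::-1],cv2.resize(t,(640,240))]))
```

```text
t 11.43 pos [ 0.4976 -0.0714  0.2463] a 1.6863 F [-0.7 -0.2  0.1] grip 0.044
turn [0.0, -0.001, -0.007] offset [0.0011, 0.0025, -0.0037]
```

View pics/o4.png

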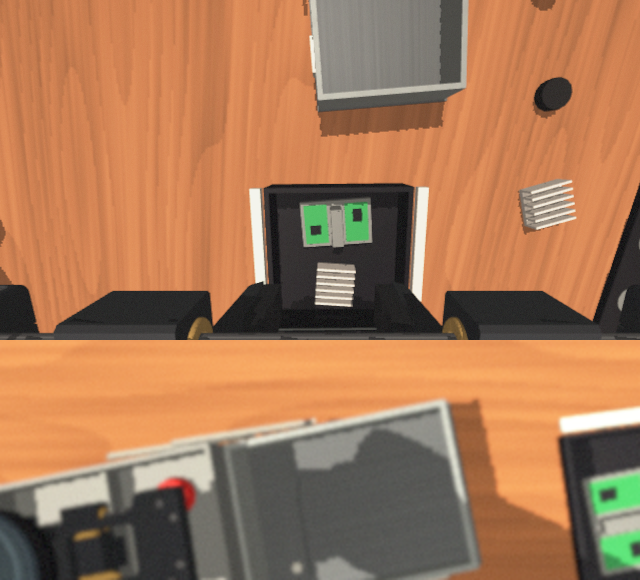

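In the wrist view the carrier's base corners are at about (300,203), (370,198), (372,242) and (304,248), and the rib runs from (336,206) to (338,247). The bolt arm isn't visible yet, since it's on the far side of the compartment.

Run:
```python
from h import *
import json; p=json.load(open('w4.json'))
from scipy.optimize import least_squares
uv=np.float64([(300,203),(370,198),(372,242),(304,248)])  # tool x up image=+y; right=+x
B=back(p,uv,.017); print(np.round(B,4),np.round([np.linalg.norm(B[i]-B[(i+1)%4]) for i in range(4)],3))
P=[[-.04,.026,.017],[.04,.026,.017],[.04,-.026,.017],[-.04,-.026,.017]]
r=least_squares(lambda v:(proj(p,T(*v,P))-uv).ravel(),[*B[:,:2].mean(0),.1]); print(r.x.round(4),r.fun.round(1))
c=r.x
im=cv2.imread('pics/w4.png')
for x,P,col in((c,P,(0,0,255)),(c,box(0,0,.012,.04,.05),(255,0,255)),((.5133,-.1121,.1229),box(0,0,.15,.16,.056),(0,255,255)),((.5235,.144,.1787),box(0,0,.135,.18,.062),(0,255,255)),((.5235,.144,.1787),box(0,0,.125,.17,.062),(255,255,0))):
    cv2.polylines(im,[np.int32(np.round(proj(p,T(*x,P))*8))],True,col,1,cv2.LINE_AA,3)
cv2.imwrite('pics/o5.png',cv2.resize(im[0:310,220:500],None,fx=1.9,fy=1.9,interpolation=cv2.INTER_CUBIC))
rel((c[0],c[1],.10,c[2]+np.pi/2),(c[0],c[1],.027,c[2]+np.pi/2))
```

```text
[[ 0.4659 -0.0586  0.017 ]
 [ 0.5432 -0.0442  0.017 ]
 [ 0.5529 -0.0941  0.017 ]
 [ 0.4754 -0.1102  0.017 ]] [0.079 0.051 0.079 0.052]
[ 0.5094 -0.0768  0.1923] [-0.7  0.2  0.5 -0.4  0.5  0.5 -0.3 -0.2]
t 11.43 pos [ 0.4976 -0.0714  0.2463] a 1.6863 F [-0.7 -0.2  0.1] grip 0.044
turn [0.0, -0.001, -0.077] offset [-0.0068, 0.0111, 0.1463]
turn [0.0, -0.001, -0.077] offset [-0.0069, 0.0111, 0.2193]
```

View pics/o5.png

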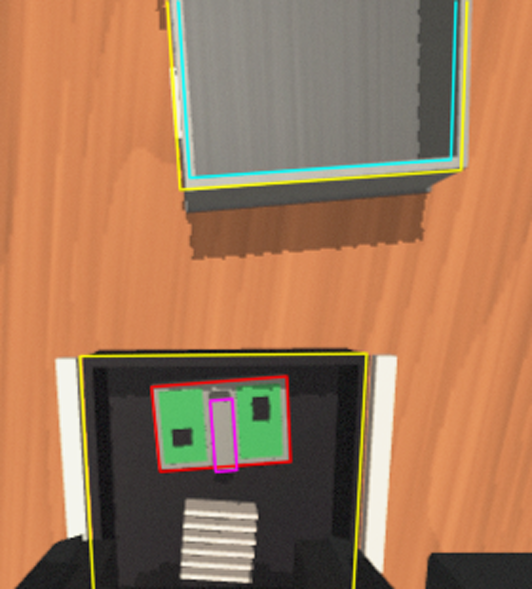

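The pose fits well: carrier at (0.5094,-0.0768) with yaw 0.192. Descending to the grasp.

Call:
play_rows --turn '[[0,0,-0.04],[0,0,-0.077],[0,0,-0.077],[0,0,-0.077],[0,0,-0.077],[0,0,-0.077],[0,0,-0.077],[0,0,-0.077]]' --offset '[[-0.003,0.005,0.035],[-0.006,0.011,0.07],[-0.007,0.011,0.105],[-0.007,0.011,0.135],[-0.007,0.011,0.15],[-0.007,0.011,0.15],[-0.007,0.011,0.15],[-0.007,0.011,0.15]]' --fingers '[0.5,0.5,0.5,0.5,0.5,0.5,0.5,0.5]'

```text
time_s: 12.1
ee_pos: [0.5103, -0.0775, 0.0976]
ee_rot: [0.001, 0.636, 0.772, 0.001]
wrist_force: [-0.2, 0.0, 0.3]
grip_width: 0.0444
gripper_force: 0.0
```

Run:
```python
from h import *
rel((.5094,-.0768,.025,.1923+np.pi/2))
```

```text
t 12.1 pos [ 0.5103 -0.0775  0.0976] a 1.7638 F [-0.2  0.   0.3] grip 0.0444
turn [0.002, 0.0, 0.001] offset [0.0009, -0.0009, 0.0726]
```

Call:
play_rows --turn '[[0,0,0],[0,0,0],[0,0,0],[0,0,0],[0,0,0],[0,0,0],[0,0,0],[0,0,0],[0,0,0],[0,0,0],[0,0,0],[0,0,0]]' --offset '[[0.001,-0.001,0.015],[0.001,-0.001,0.035],[0.001,-0.001,0.055],[0.001,-0.001,0.068],[0.001,-0.001,0.0725],[0.001,-0.001,0.0725],[0.001,-0.001,0.0725],[0.001,-0.001,0.0725],[0.001,-0.001,0.0725],[0.001,-0.001,0.0725],[0.001,-0.001,0.0725],[0.001,-0.001,0.0725]]' --fingers '[0.5,0.5,0.5,0.5,0.5,0.5,0,0,0,0,0,0]'

```text
time_s: 13.1
ee_pos: [0.5084, -0.0778, 0.0244]
ee_rot: [0.0, 0.636, 0.771, 0.0]
wrist_force: [0.3, -1.2, 4.0]
grip_width: 0.0117
gripper_force: 30.0
```

Run:
```python
from h import *
rel()
```

```text
t 13.1 pos [ 0.5084 -0.0778  0.0244] a 1.7623 F [ 0.3 -1.2  4. ] grip 0.0117
```

Gripped at 11.7 mm width. Lifting, then moving toward the case for a look into the compartment.

Call:
play_rows --turn '[[0,0,0],[0,0,0],[0,0,0],[0,0,0],[0,0,0],[0,0,0],[0,0,0],[0,0,0],[0,0,0],[0,0,0],[0,0,0],[0,0,0]]' --offset '[[0,0,-0.008],[0,0,-0.025],[0,0,-0.05],[0,0,-0.08],[0,0,-0.11],[0,0,-0.14],[0,0,-0.17],[0.02,0,-0.185],[0.045,0,-0.185],[0.07,0,-0.185],[0.085,0,-0.185],[0.09,0,-0.185]]' --fingers '[0,0,0,0,0,0,0,0,0,0,0,0]'

```text
time_s: 14.1
ee_pos: [0.4901, 0.0135, 0.2095]
ee_rot: [-0.0, 0.635, 0.773, 0.0]
wrist_force: [0.3, -0.3, -0.6]
grip_width: 0.0118
gripper_force: 30.0
```

Call:
play_rows --turn '[[0,0,0],[0,0,0],[0,0,0]]' --offset '[[0.005,0,0],[0.005,0,0],[0.005,0,0]]' --fingers '[0,0,0]'

```text
time_s: 14.35
ee_pos: [0.49, 0.0145, 0.2088]
ee_rot: [0.0, 0.637, 0.771, -0.0]
wrist_force: [0.0, -0.5, -0.8]
grip_width: 0.0119
gripper_force: 30.0
```

Run:
```python
from h import *
im,p=snap('wrist','w6.png'); rel()
import json; json.dump({k:np.array(v).tolist() for k,v in p.items()},open('w6.json','w'))
im=im[:,:,::-1].copy()
c=(.525,.145,.1787)
for x,P,col in((c,box(0,0,.135,.18,.062),(0,255,255)),(c,box(0,0,.125,.17,.005),(255,255,0)),(c,box(0,-.035,.08,.052,.017),(0,0,255))):
    cv2.polylines(im,[np.int32(np.round(proj(p,T(*x,P))*8))],True,col,1,cv2.LINE_AA,3)
cv2.imwrite('pics/o6.png',im)
```

```text
t 14.4 pos [0.4901 0.0143 0.2088] a 1.7609 F [ 0.7 -0.3 -1.4] grip 0.012
```

View pics/o6.png

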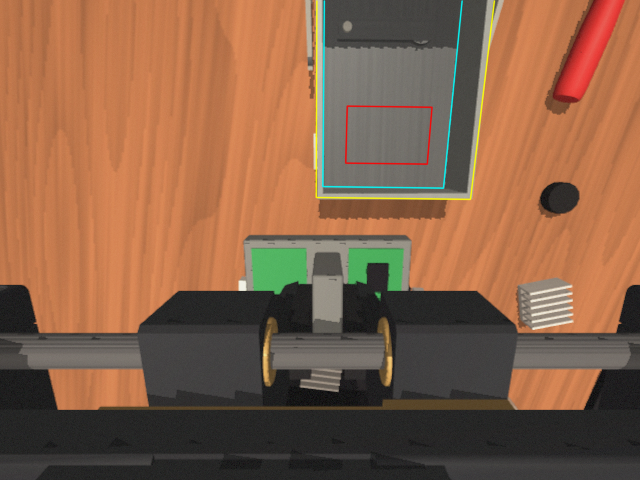

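The compartment overlay is right. The bolt arm lies in the shadow at rows 20–45, so case y beyond about +43 mm, and the floor below it is free. I'll place the carrier at case y = −30 mm.

Run:
```python
from h import *
import json; p=json.load(open('w6.json'))
c=(.525,.145,.1787)
W=back(p,[(347,27),(420,43),(360,45)],.010)[:,:2]-c[:2]; a=c[2]; print('bolt in case',np.round(W@np.array([[np.cos(a),-np.sin(a)],[np.sin(a),np.cos(a)]]),4))
x,y,_=T(*c,[0,-.03,0])[0]; print(x,y)
rel((x,y,.2,a+np.pi/2),(x,y,.06,a+np.pi/2),(x,y,.0245,a+np.pi/2))
```

```text
bolt in case [[-0.0412  0.0587]
 [ 0.0264  0.0465]
 [-0.0288  0.0442]]
0.5303325127711644 0.11547773200539348
t 14.4 pos [0.4901 0.0143 0.2088] a 1.7609 F [ 0.7 -0.3 -1.4] grip 0.012
turn [-0.0, 0.0, 0.011] offset [0.0918, 0.0586, 0.0087]
turn [-0.0, 0.0, 0.011] offset [0.0919, 0.0587, 0.1487]
turn [-0.0, 0.0, 0.011] offset [0.0919, 0.0587, 0.1842]
```

Call:
play_rows --turn '[[0,0,0.005],[0,0,0.011],[0,0,0.011],[0,0,0.011],[0,0,0.011],[0,0,0.011],[0,0,0.011],[0,0,0.011],[0,0,0.011],[0,0,0.011],[0,0,0.011],[0,0,0.011]]' --offset '[[0.012,0.008,0],[0.035,0.023,0],[0.058,0.038,0.005],[0.08,0.052,0.015],[0.092,0.0585,0.03],[0.092,0.0585,0.055],[0.092,0.0585,0.08],[0.092,0.0585,0.105],[0.092,0.0585,0.13],[0.092,0.0585,0.145],[0.092,0.0585,0.15],[0.092,0.0585,0.15]]' --fingers '[0,0,0,0,0,0,0,0,0,0,0,0]'

```text
time_s: 15.4
ee_pos: [0.5293, 0.1159, 0.0577]
ee_rot: [-0.001, 0.641, 0.768, -0.001]
wrist_force: [-0.9, -0.6, -0.3]
grip_width: 0.0119
gripper_force: 30.0
```

Run:
```python
from h import *
rel((.5303,.1155,.0245,.1787+np.pi/2))
```

```text
t 15.4 pos [0.5293 0.1159 0.0577] a 1.7504 F [-0.9 -0.6 -0.3] grip 0.0119
turn [-0.003, 0.0, 0.001] offset [-0.0006, 0.001, 0.0332]
```

Call:
play_rows --turn '[[0,0,0],[0,0,0],[0,0,0],[0,0,0],[0,0,0],[0,0,0],[0,0,0],[0,0,0],[0,0,0]]' --offset '[[0,0.001,0.006],[0,0.001,0.013],[0,0.001,0.02],[0,0.001,0.025],[0,0.001,0.028],[0,0.001,0.03],[0,0.001,0.032],[0,0.001,0.033],[0,0.001,0.033]]' --fingers '[0,0,0,0,0,0,0,0,0]'

```text
time_s: 16.15
ee_pos: [0.5308, 0.1172, 0.0258]
ee_rot: [-0.0, 0.64, 0.768, -0.0]
wrist_force: [0.0, -0.0, -0.5]
grip_width: 0.0118
gripper_force: 30.0
```

Run:
```python
from h import *
rel()
```

```text
t 16.15 pos [0.5308 0.1172 0.0258] a 1.7516 F [ 0.  -0.  -0.5] grip 0.0118
```

Call:
play_rows --turn '[[0,0,0],[0,0,0],[0,0,0],[0,0,0]]' --offset '[[0,0,0.001],[0,0,0.002],[0,0,0.002],[0,0,0.002]]' --fingers '[0,0,0,0]'

```text
time_s: 16.48
ee_pos: [0.5311, 0.1172, 0.0244]
ee_rot: [0.0, 0.64, 0.768, 0.0]
wrist_force: [-0.8, -0.3, 5.6]
grip_width: 0.0118
gripper_force: 30.0
```

The carrier has touched down at 5.6 N, at the same height as on the bay floor. Releasing, lifting straight up, and starting to turn back for the tray fin.

Call:
play_rows --turn '[[0,0,0],[0,0,0],[0,0,0],[0,0,0],[0,0,0],[0,0,0],[0,0,0],[0,0,0],[0,0,0.1],[0,0,0.22],[0,0,0.34],[0,0,0.46]]' --offset '[[0,0,-0.001],[0,0,-0.001],[0,0,-0.001],[0,0,-0.001],[0,0,-0.008],[0,0,-0.025],[0,0,-0.055],[0,0,-0.09],[0,0,-0.125],[0,0,-0.16],[0,0,-0.185],[0,0,-0.195]]' --fingers '[0.4,0.4,0.4,0.4,0.4,0.4,0.4,0.4,0.4,0.4,0.4,0.4]'

```text
time_s: 17.48
ee_pos: [0.5326, 0.1181, 0.2235]
ee_rot: [0.001, 0.8, 0.599, 0.003]
wrist_force: [0.3, -0.3, -0.7]
grip_width: 0.0355
gripper_force: 0.0
```

Run:
```python
from h import *
rel((.493,.316,.20,.18)); p=read_state()
im,p=snap('top','t7.png'); im=im[:,:,::-1].copy()
c=(.525,.145,.1787)
for x,P,col in((c,box(0,0,.125,.17,.062),(0,255,255)),(c,box(0,-.03,.08,.052,.017),(0,0,255)),(c,box(0,.173,.06,.01,.135),(255,0,255))):
    cv2.polylines(im,[np.int32(np.round(proj(p,T(*x,P))*8))],True,col,1,cv2.LINE_AA,3)
cv2.imwrite('pics/o7.png',cv2.resize(im[220:390,60:400],None,fx=2.2,fy=2.2))
```

```text
t 17.48 pos [0.5326 0.1181 0.2235] a 1.2858 F [ 0.3 -0.3 -0.7] grip 0.0355
turn [0.003, -0.006, 1.106] offset [0.1787, -0.0938, 0.0236]
```

View pics/o7.png

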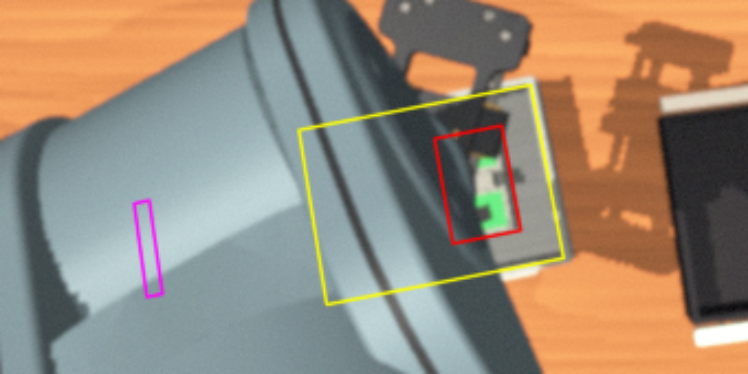

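What shows of the carrier (green at about (490,205)) lies inside the predicted red outline. Moving to the tray fin.

Call:
play_rows --turn '[[0,0,0.12],[0,0,0.24],[0,0,0.36],[0,0,0.48],[0,0,0.6],[0,0,0.72],[0,0,0.84],[0,0,0.96],[0,0,1.06],[0,0,1.106],[0,0,1.106],[0,0,1.106]]' --offset '[[0.018,-0.009,0],[0.036,-0.018,0],[0.056,-0.029,0],[0.076,-0.04,0],[0.096,-0.05,0],[0.116,-0.06,0],[0.136,-0.072,0.01],[0.156,-0.083,0.015],[0.17,-0.09,0.02],[0.179,-0.094,0.024],[0.179,-0.094,0.024],[0.179,-0.094,0.024]]' --fingers '[0.6,0.6,0.6,0.6,0.6,0.6,0.6,0.6,0.6,0.6,0.6,0.6]'

```text
time_s: 18.53
ee_pos: [0.4892, 0.315, 0.1942]
ee_rot: [0.0, 0.995, 0.095, -0.001]
wrist_force: [0.4, -0.3, -0.2]
grip_width: 0.0529
gripper_force: 0.0
```

Run:
```python
from h import *
rel((.493,.316,.114,.18))
```

```text
t 18.53 pos [0.4892 0.315  0.1942] a 0.1902 F [ 0.4 -0.3 -0.2] grip 0.0529
turn [0.001, 0.001, 0.01] offset [0.0041, -0.0003, 0.0802]
```

Call:
play_rows --turn '[[0,0,0.01],[0,0,0.01],[0,0,0.01],[0,0,0.01],[0,0,0.01],[0,0,0.01],[0,0,0.01],[0,0,0.01],[0,0,0.01],[0,0,0.01],[0,0,0.01],[0,0,0.01]]' --offset '[[0.003,0,0.02],[0.004,0,0.045],[0.004,0,0.068],[0.004,0,0.08],[0.004,0,0.08],[0.004,0,0.08],[0.004,0,0.08],[0.004,0,0.08],[0.004,0,0.08],[0.004,0,0.08],[0.004,0,0.08],[0.004,0,0.08]]' --fingers '[0.6,0.6,0.6,0.6,0,0,0,0,0,0,0,0]'

```text
time_s: 19.53
ee_pos: [0.4943, 0.3158, 0.1155]
ee_rot: [0.0, 0.996, 0.088, 0.001]
wrist_force: [0.2, -1.5, 3.5]
grip_width: 0.0098
gripper_force: 30.0
```

Run:
```python
from h import *
rel((.524-np.sin(.179)*.0866,.145+np.cos(.179)*.0866,.164,.18),(.524,.145,.114,.18))
```

```text
t 19.53 pos [0.4943 0.3158 0.1155] a 0.1759 F [ 0.2 -1.5  3.5] grip 0.0098
turn [0.0, -0.001, -0.004] offset [-0.0009, 0.0868, -0.0485]
turn [0.0, -0.001, -0.004] offset [-0.0006, 0.1734, 0.0015]
```

Call:
play_rows --turn '[[0,0,0],[0,0,0],[0,0,0],[0,0,0],[0,0,0],[0,0,0],[0,0,0],[0,0,0],[0,0,0],[0,0,0],[0,0,0],[0,0,0]]' --offset '[[0,0.0047,-0.0074],[0,0.01,-0.0143],[0,0.0159,-0.0207],[0,0.0223,-0.0266],[0,0.0292,-0.0319],[0,0.0366,-0.0366],[0,0.0443,-0.0406],[0,0.0524,-0.044],[0,0.0607,-0.0466],[0,0.0692,-0.0485],[0,0.0779,-0.0496],[0,0.0866,-0.05]]' --fingers '[0,0,0,0,0,0,0,0,0,0,0,0]'

```text
time_s: 20.53
ee_pos: [0.5102, 0.2305, 0.1658]
ee_rot: [-0.001, 0.996, 0.088, 0.001]
wrist_force: [5.8, 4.1, -7.2]
grip_width: 0.0096
gripper_force: 30.0
```

Call:
play_rows --turn '[[0,0,0],[0,0,0],[0,0,0],[0,0,0],[0,0,0],[0,0,0],[0,0,0],[0,0,0],[0,0,0],[0,0,0],[0,0,0],[0,0,0]]' --offset '[[0,0.0087,0.0004],[0,0.0173,0.0015],[0,0.0259,0.0034],[0,0.0342,0.006],[0,0.0422,0.0094],[0,0.05,0.0134],[0,0.0573,0.0181],[0,0.0643,0.0234],[0,0.0707,0.0293],[0,0.0766,0.0357],[0,0.0819,0.0426],[0,0.0866,0.05]]' --fingers '[0,0,0,0,0,0,0,0,0,0,0,0]'

```text
time_s: 21.53
ee_pos: [0.5267, 0.146, 0.1164]
ee_rot: [-0.001, 0.996, 0.088, 0.003]
wrist_force: [7.7, 4.1, -0.0]
grip_width: 0.01
gripper_force: 30.0
```

Call:
play_rows --turn '[[0,0,0],[0,0,0],[0,0,0],[0,0,0]]' --offset '[[0,0.001,0.001],[0,0.001,0.003],[0,0.001,0.003],[0,0.001,0.003]]' --fingers '[0,0,0,0]'

```text
time_s: 21.87
ee_pos: [0.527, 0.1456, 0.1151]
ee_rot: [-0.001, 0.996, 0.088, 0.003]
wrist_force: [2.4, 2.6, 13.2]
grip_width: 0.01
gripper_force: 30.0
```

Run:
```python
from h import *
rel((.524,.145,.20,.18),(.529,-.262,.20,.123))
```

```text
t 21.87 pos [0.527  0.1456 0.1151] a 0.1755 F [ 2.4  2.6 13.2] grip 0.01
turn [-0.002, -0.006, -0.004] offset [-0.0025, -0.0001, -0.0849]
turn [-0.002, -0.006, 0.053] offset [-0.0687, 0.4015, -0.086]
```

Call:
play_rows --turn '[[0,0,0],[0,0,0],[0,0,0],[0,0,0]]' --offset '[[0,0.001,0.002],[0,0.002,0.004],[0,0.002,0.004],[0,0.002,0.004]]' --fingers '[0,0,0,0]'

```text
time_s: 22.2
ee_pos: [0.5278, 0.1456, 0.1136]
ee_rot: [-0.002, 0.996, 0.088, 0.004]
wrist_force: [-6.3, 3.4, 37.2]
grip_width: 0.0098
gripper_force: 30.0
```

Call:
play_rows --turn '[[0,0,0],[0,0,0],[0,0,0],[0,0,0],[0,0,0],[0,0,0],[0,0,0],[0,0,0],[0,0,0],[0,0,0.02],[0,0,0.04],[0,0,0.05]]' --offset '[[0,-0.001,-0.002],[0,-0.002,-0.005],[0,-0.002,-0.005],[0,-0.002,-0.005],[0,-0.002,-0.005],[0,-0.002,-0.03],[0,-0.002,-0.06],[-0.003,0.01,-0.085],[-0.008,0.04,-0.09],[-0.015,0.075,-0.09],[-0.022,0.11,-0.09],[-0.028,0.145,-0.09]]' --fingers '[0.6,0.6,0.6,0.6,0.6,0.6,0.6,0.6,0.6,0.6,0.6,0.6]'

```text
time_s: 23.2
ee_pos: [0.5215, -0.007, 0.1977]
ee_rot: [0.0, 0.998, 0.062, -0.0]
wrist_force: [0.8, -0.5, 0.1]
grip_width: 0.0527
gripper_force: 0.0
```

Run:
```python
from h import *
rel((.530,-.264,.14,.123),(.530,-.264,.072,.123))
```

```text
t 23.2 pos [ 0.5215 -0.007   0.1977] a 0.1246 F [ 0.8 -0.5  0.1] grip 0.0527
turn [0.0, 0.001, 0.002] offset [-0.0234, 0.2561, 0.0578]
turn [0.0, 0.001, 0.002] offset [-0.0234, 0.256, 0.1258]
```

The tray is pressed fully down (37 N, no further y travel). Next, the guard fin.

Call:
play_rows --turn '[[0,0,0],[0,0,0],[0,0,0],[0,0,0],[0,0,0],[0,0,0],[0,0,0],[0,0,0],[0,0,0],[0,0,0],[0,0,0],[0,0,0]]' --offset '[[-0.003,0.03,0],[-0.006,0.065,0],[-0.01,0.1,0],[-0.013,0.135,0],[-0.017,0.17,0.01],[-0.02,0.205,0.025],[-0.022,0.24,0.04],[-0.023,0.256,0.055],[-0.023,0.256,0.058],[-0.023,0.256,0.058],[-0.023,0.256,0.058],[-0.023,0.256,0.058]]' --fingers '[0.6,0.6,0.6,0.6,0.6,0.6,0.6,0.6,0.6,0.6,0.6,0.6]'

```text
time_s: 24.2
ee_pos: [0.5322, -0.2602, 0.1406]
ee_rot: [-0.0, 0.998, 0.064, 0.0]
wrist_force: [0.8, 1.0, 0.4]
grip_width: 0.0526
gripper_force: 0.0
```

Run:
```python
from h import *
rel((.531,-.265,.072,.123))
im,p=snap('top','t9.png'); im=im[:,:,::-1].copy()
c=(.525,.145,.1787)
for x,P,col in((c,box(0,0,.135,.17,.104),(0,255,255)),(c,box(0,0,.06,.01,.135),(255,0,255))):
    cv2.polylines(im,[np.int32(np.round(proj(p,T(*x,P))*8))],True,col,1,cv2.LINE_AA,3)
cv2.imwrite('pics/o9.png',cv2.resize(im[150:390,120:520],None,fx=2,fy=2))
```

```text
t 24.2 pos [ 0.5322 -0.2602  0.1406] a 0.1279 F [0.8 1.  0.4] grip 0.0526
turn [-0.001, -0.001, 0.005] offset [-0.0019, 0.0046, 0.0686]
```

View pics/o9.png

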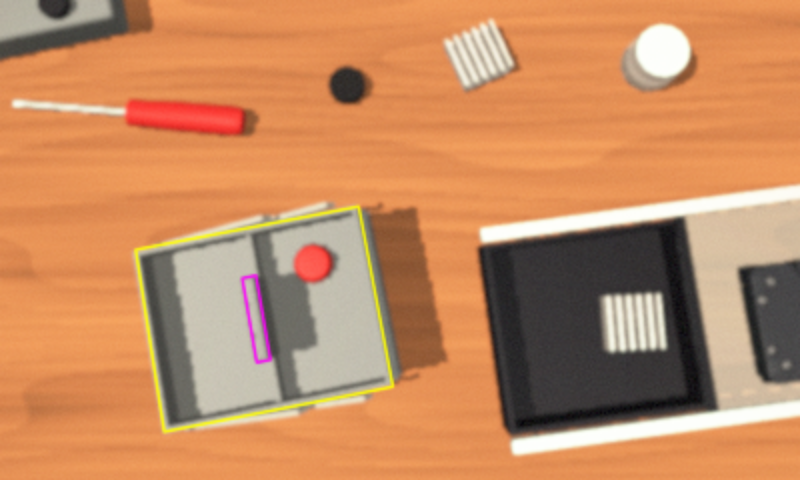

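The tray is down on the outline with the bumper in it at (313,263), and the heat sink is still in the bay at (633,322). Now I'll grip the guard fin.

Call:
play_rows --turn '[[0,0,0.005],[0,0,0.005],[0,0,0.005],[0,0,0.005],[0,0,0.005],[0,0,0.005],[0,0,0.005],[0,0,0.005],[0,0,0.005],[0,0,0.005],[0,0,0.005],[0,0,0.005]]' --offset '[[-0.002,0.005,0.01],[-0.002,0.005,0.035],[-0.002,0.005,0.058],[-0.002,0.005,0.069],[-0.002,0.005,0.069],[-0.002,0.005,0.069],[-0.002,0.005,0.069],[-0.002,0.005,0.069],[-0.002,0.005,0.069],[-0.002,0.005,0.069],[-0.002,0.005,0.069],[-0.002,0.005,0.069]]' --fingers '[0.6,0.6,0.6,0.6,0,0,0,0,0,0,0,0]'

```text
time_s: 25.25
ee_pos: [0.5304, -0.2661, 0.0715]
ee_rot: [-0.001, 0.998, 0.061, 0.0]
wrist_force: [-1.4, 4.3, 5.4]
grip_width: 0.0096
gripper_force: 30.0
```

Run:
```python
from h import *
p=read_state()['ee_pos'];a=.1235
rel((p[0]-np.sin(a)*.155,p[1]+np.cos(a)*.155,.0715,a))
```

```text
t 25.25 pos [ 0.5304 -0.2661  0.0715] a 0.1214 F [-1.4  4.3  5.4] grip 0.0096
turn [-0.001, -0.0, -0.002] offset [-0.0003, -0.155, 0.0002]
```

Call:
play_rows --turn '[[0,0,0],[0,0,0],[0,0,0],[0,0,0],[0,0,0],[0,0,0],[0,0,0],[0,0,0],[0,0,0],[0,0,0],[0,0,0],[0,0,0]]' --offset '[[0,-0.01,0],[0,-0.028,0],[0,-0.046,0],[0,-0.064,0],[0,-0.082,0],[0,-0.1,0],[0,-0.118,0],[0,-0.136,0],[0,-0.15,0],[0,-0.158,0],[0,-0.162,0],[0,-0.162,0]]' --fingers '[0,0,0,0,0,0,0,0,0,0,0,0]'

```text
time_s: 26.25
ee_pos: [0.5114, -0.1121, 0.0716]
ee_rot: [0.004, 0.998, 0.059, 0.001]
wrist_force: [1.5, -14.8, -0.7]
grip_width: 0.0098
gripper_force: 30.1
```

Run:
```python
from h import *
p=np.array(read_state()['ee_pos'])-[.5304,-.2661,0];a=.1235
rel(); print('travel',-np.sin(a)*p[0]+np.cos(a)*p[1])
```

```text
t 26.25 pos [ 0.5114 -0.1121  0.0716] a 0.1171 F [  1.5 -14.8  -0.7] grip 0.0098
travel 0.1551718248162968
```

The guard travelled 155.2 mm to its stop, so it is shut. Relax, release, and back away.

Call:
play_rows --turn '[[0,0,0],[0,0,0],[0,0,0],[0,0,0],[0,0,0],[0,0,0],[0,0,0],[0,0,0],[0,0,0],[0,0,0],[0,0,0],[0,0,0]]' --offset '[[0,0.003,0],[0,0.005,0],[0,0.005,0],[0,0.005,0],[0,0.005,0],[0,0.005,-0.02],[0,0.005,-0.05],[0,0.03,-0.09],[0,0.07,-0.12],[0,0.11,-0.15],[0,0.15,-0.16],[0,0.18,-0.16]]' --fingers '[0.6,0.6,0.6,0.6,0.6,0.6,0.6,0.6,0.6,0.6,0.6,0.6]'

```text
time_s: 27.25
ee_pos: [0.533, -0.2785, 0.2331]
ee_rot: [0.001, 0.998, 0.061, 0.002]
wrist_force: [0.9, -0.1, 0.5]
grip_width: 0.0526
gripper_force: 0.0
```

Call:
play_rows --turn '[[0,0,0],[0,0,0],[0,0,0],[0,0,0]]' --offset '[[0,0.02,0],[0,0.03,0],[0,0.03,0],[0,0.03,0]]' --fingers '[0.6,0.6,0.6,0.6]'

```text
time_s: 27.58
ee_pos: [0.535, -0.3055, 0.2289]
ee_rot: [-0.001, 0.998, 0.061, -0.001]
wrist_force: [0.8, 1.3, -0.3]
grip_width: 0.0527
gripper_force: 0.0
```

Run:
```python
from h import *
im,p=snap('top','t10.png'); im=im[:,:,::-1].copy(); rel()
b=(.5133,-.1121,.1229);c=(.525,.145,.1787)
for x,P,col in((c,box(0,0,.135,.17,.104),(0,255,255)),(b,box(0,0,.06,.01,.09),(255,0,255))):
    cv2.polylines(im,[np.int32(np.round(proj(p,T(*x,P))*8))],True,col,1,cv2.LINE_AA,3)
cv2.imwrite('pics/o10.png',cv2.resize(im[150:390,120:520],None,fx=2,fy=2))
```

```text
t 27.63 pos [ 0.5351 -0.3047  0.229 ] a 0.1231 F [-0.4  0.1 -0.1] grip 0.0527
```

View pics/o10.png

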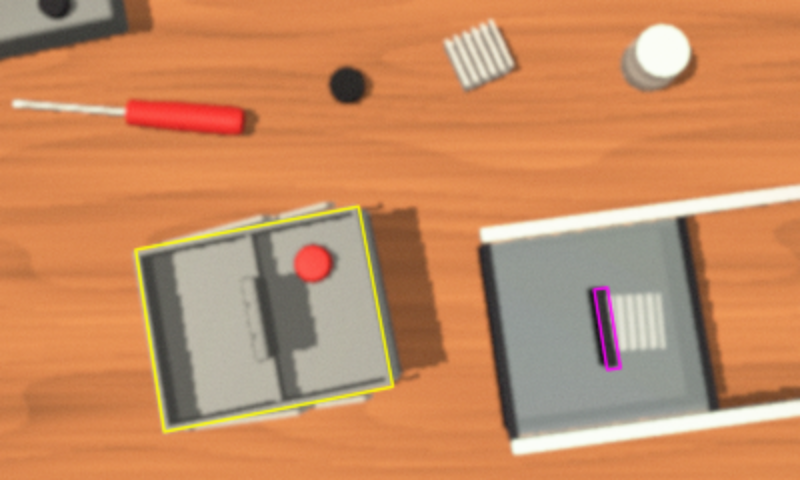

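The guard is shut over the bay (fin at (604,328)), the tray is down with the bumper in it, and the bench items haven't moved. Handing in.

```bash
python3 -c "
from rig import bot
print(bot.job_done())"
```

```text
the job is handed in; nothing more can be done
None
```

The job is handed in at about 28 s: the carrier is set down in the case's lower compartment, the tray is fully down with the bumper in it, the guard is fully shut over the heat sink, and the bench items are where they were; I did not see the bolt arm again before closing the tray over it.

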